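# Line up parts by height on the inspection rack

### The arm

A 6-joint arm with a two-finger parallel gripper is mounted at the origin on a cart in front of the work surface, level with it; the furniture and walls round the work are solid. World frame = base frame: x ahead of the robot, y to its left, z up, the work surface at z = 0. Lengths are in m, angles in rad, forces in N, time in s.
With the tool pointing down it reaches from about 0.325 to 0.775 m from the base axis. Payload 5.5 kg.
Tool frame: the origin (TCP) lies between the finger pads; the fingertips stand 8 mm ahead of it and the grasp point (between the pads) lies 11 mm behind it (tcp_to_tips is the distance from the TCP to the fingertips, in m); z points along the fingers, y is the line along which they close (so a half turn about z gives the same grasp; the last joint's range is limited). The gripper opens to 88 mm and grips with 3 to 60 N. Pads are 20 mm wide; open, the fingers measure 115 mm over their backs; the gripper's body (75 mm by 178 mm) begins 61 mm behind the grasp point.
Start: joints at [1.058, 0.091, 1.231, -0, 1.82, -0.057], TCP at [0.264, 0.539, 0.231] pointing down, gripper open.
Joint ranges: [-2.87, 2.87], [-0.86, 2.18], [0.17, 2.46], [-1.51, 4.65], [0.06, 2.69], [-2.65, 2.65]. Speed limits (rad/s): [2.57, 2.57, 3.01, 3.14, 3.14, 3.14].

### API

Orientations are given as a unit quaternion [w, x, y, z].
In Python, from bench import * gives the robot as it stands. Calls block until the motion is done:
- move_to(position, orientation): joint-space move of the TCP to a pose.
- move_l(position, speed=0.15, orientation=None): straight line of the TCP; orientation=None keeps the orientation; speed is the mean speed in m/s.
- movej(angles): joint-space move.
- gripper_open() and close(): open the fingers fully, or close them until they stop; the grip force is fixed at half the most.
- hold(seconds).
- inverse_kinematics(position, orientation): joint angles nearest the present ones, or None.
- state(): the state.
- get_image(name): name is "scene" or "top" or "wrist"; returns a dict with "frame" (384x512x3 uint8, blue, green, red), "depth" (384x512 float32, m along the optical axis (not along the pixel's ray), 0 where there is no reading), "camera_matrix" (3x3 intrinsics, pixels), "view" (4x4, takes a point from world to camera coordinates). Camera axes: x right, y up, looking along -z (the intrinsics and any distortion apply to the point x, -y, -z); pixel columns grow to the right and rows downward; lengths in m; the calibration is good to about 2 mm. A picture is of the moment at which its call begins.
A pose or a line that the arm cannot do raises IKError and nothing moves.
- job_done(): hands the job in; it is judged then, once.
The state is a dict: "time": time; "joint_pos": joint angles; "dq": joint speeds; "joint_torque": joint torques, N m; "ee_pos": TCP position; "ee_rot": TCP orientation; "ft_force": force on the tool from outside, world axes, zero at the start; "moment": the same for the moment, N m; "finger_gap": finger opening in m; "finger_force": force on a finger pad.
Only numpy, scipy, OpenCV 4.12 (cv2) and the standard library are available. Lean on these libraries where they do the work, as an engineer would, in place of code of your own. Each camera call takes 0.05 s, during which the arm holds its last target. There are 200 camera calls.

### The job

Get the four round parts ready for inspection under the microscope, so that the focus only ever has to be raised from one to the next: stand them upright on the four dark round pads of the aluminium rack in order of height, one in the middle of each pad, the shortest next to the red stop and the tallest next to the blue stop. Leave the padlock, the lock cylinder lying on its side and the small loupe that lie among them where they are.

Things in the scene. Friction and masses are not known exactly. Their poses are not given: they have to be found in the camera images.
- eyepiece_low_mid (a point): Spare eyepiece, low black barrel: 32 mm in diameter, 27 mm high, 70 g, standing loose on the desk. The shortest of the four parts. Point at its centre, 13.5 mm above its underside; z is its own upward axis.
- eyepiece_high_mid (a point): Spare eyepiece, higher black barrel with a wider rim: 36 mm in diameter, 41 mm high, 120 g, standing loose on the desk. Second shortest. Point at its centre, 20.5 mm above its underside; z is its own upward axis.
- brass_cyl_mid (a point): Brass lock cylinder standing on end, plain round: 29 mm in diameter, 70 mm high, 160 g, loose on the desk. Second tallest. Point at its centre, 35 mm above its underside; z is its own upward axis.
- tube_mid (a point): Aluminium adapter tube with a knurled ring and a black bore at the top: 33 mm in diameter (34 mm at the ring), 90 mm high, 150 g, standing loose on the desk. The tallest. Point at its centre, 45 mm above its underside; z is its own upward axis.
- rack: Aluminium bar fixed on the desk: 64 mm along x, 350 mm along y, flat top 12 mm up. Origin: centre of its underside. Four flush dark pads 42 mm across lie on its centre line at y = -108, -36, +36, +108 mm in its frame; the one next to a stop is 52 mm from that stop's origin. Fingers closing along its x have free room at every pad; along its y neighbours are close.
- red_stop: Red stop block, 54 mm along the rack's x, 18 mm along the rack's y and 22 mm high, fixed on top of one end of the rack. Origin at the centre of its underside, on the rack's centre line, 160 mm from the rack's centre; which end it is at changes from start to start. The shortest part belongs on the pad next to it.
- blue_stop: Blue stop block, 54 mm along the rack's x, 18 mm along the rack's y and 22 mm high, fixed on top of one end of the rack. Origin at the centre of its underside, on the rack's centre line, 160 mm from the rack's centre; which end it is at changes from start to start. It is at the end opposite to the red one; the tallest part belongs on the pad next to it.
- lock: Bystander: brass padlock lying flat, 67 x 40 x 15 mm, loose. Origin at the centre of its underside. To be left alone.
- euro: Bystander: brass euro-profile lock cylinder lying on its side, 37 x 64 x 17 mm, loose. Origin at the centre of its underside. To be left alone.
- folding_loupe: Bystander: small loupe, black barrel between two light grey plates, 26 x 34 x 16 mm, loose. Origin at the centre of its underside. To be left alone.

How it is judged:
By the outcome, as a careful person would: the job done as asked, in the order asked, and still so for the second after the job is handed in, with the robot touching nothing.
It also fails if it takes over 96 s, if anything falls off the work surface, if the arm or the gripper's body presses on something with over 40 N, if the wrist force passes 120 N, or if a joint passes its speed limit or range.

## Working session

There is one attempt and no reset: what is moved stays moved. The work goes in short steps, each a Python script; the robot and the scene stay as the last script left them, time stands still between calls to the robot, and variables do not carry over. Pictures are saved under pics/ and viewed, at most 14 in all, crops included, and the job is handed in when it is done.

```bash
mkdir -p pics; ls; cat > h.py <<'E'
from bench import *
import numpy as np, cv2
def world(im):
    K=im["camera_matrix"];d=im["depth"];h,w=d.shape
    u,v=np.meshgrid(np.arange(w),np.arange(h))
    P=np.stack([(u-K[0,2])/K[0,0]*d,-(v-K[1,2])/K[1,1]*d,-d,np.ones_like(d)],-1)
    return (P@np.linalg.inv(im["view"]).T)[...,:3]
E
python3 - <<'E'
from h import *
for n in("top","scene"):
    im=get_image(n); cv2.imwrite(f"pics/{n}1.png",im["frame"]); np.savez(f"{n}1.npz",**im)
    print(im["view"],im["camera_matrix"])
print(state())
E
```

```text
pics
[[-0.0032021  -0.99997975 -0.00549891  0.08121224]
 [ 0.9885114  -0.00399624  0.15109351 -0.52344611]
 [-0.15111242 -0.00495192  0.98850418 -0.9994471 ]
 [ 0.          0.          0.          1.        ]] [[467.13089458   0.         256.27143086]
 [  0.         467.13089458 193.80259817]
 [  0.           0.           1.        ]]
[[-0.55678072 -0.83052477 -0.01496119  0.37845755]
 [ 0.42117702 -0.2977882   0.85669837 -0.25082437]
 [-0.71596448  0.47069183  0.51560068 -0.55763959]
 [ 0.          0.          0.          1.        ]] [[354.43321681   0.         254.29368304]
 [  0.         354.43321681 190.9296553 ]
 [  0.           0.           1.        ]]
{'time': 0.1, 'joint_pos': array([ 1.05833421e+00,  9.18062135e-02,  1.23175562e+00,  4.07526962e-06,
        1.81978309e+00, -5.66691294e-02]), 'dq': array([ 0.0004413 , -0.00124845, -0.00291916,  0.00177823, -0.00093088,
       -0.00191381]), 'joint_torque': array([ 3.25642613e-03, -4.47859561e+01, -4.07565200e+01,  7.00973673e-02,
        2.85925629e-02, -8.87467763e-05]), 'ee_pos': array([0.26396898, 0.53854299, 0.22961193]), 'ee_rot': array([-2.47862332e-04,  2.25928332e-01,  9.74143532e-01, -8.40345185e-04]), 'ft_force': array([-0.137754  ,  0.79178026, -0.14531192]), 'moment': array([ 0.01338387, -0.02240684, -0.09173505]), 'finger_force': 0.0, 'finger_gap': 0.08781105265502277}
```

View pics/top1.png

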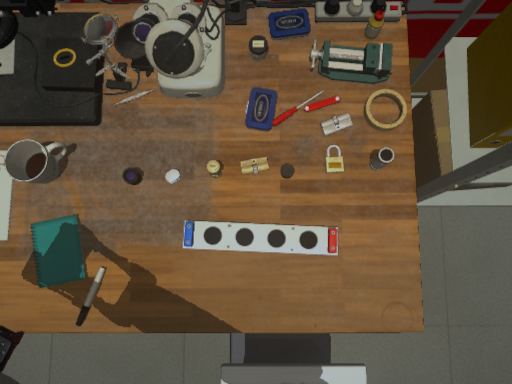

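View pics/scene1.png

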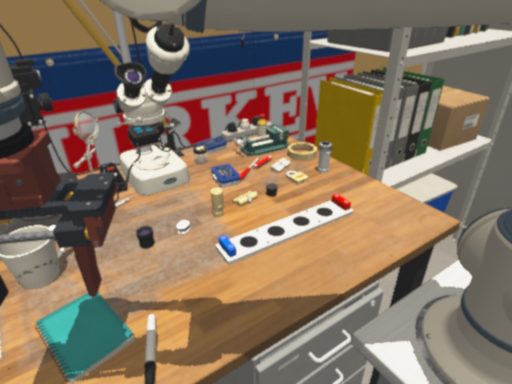

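The top view shows the blue stop at (188,234), left, and the red stop at (333,240), right. The parts are: high eyepiece (132,176), brass cylinder (214,168), low eyepiece (287,170) and tube (383,157). The bystanders are the loupe (172,176), euro (255,165) and padlock (334,160).

```bash
python3 - <<'E'
from h import *
im=dict(np.load("top1.npz")); W=world(im); f=im["frame"].astype(int)
def blob(n,u,v,zlo,zhi,r=22):
    s=W[v-r:v+r,u-r:u+r].reshape(-1,3); m=(s[:,2]>zlo)&(s[:,2]<zhi); s=s[m]
    (c,sz,a)=cv2.minAreaRect(s[:,:2].astype(np.float32))
    print(n,m.sum(),s.mean(0).round(4),"mid",np.round(c,4),np.round(sz,4),round(a,1),"zmax",s[:,2].max().round(4))
blob("high",132,176,.033,.05);blob("low",287,170,.020,.035,14);blob("brass",214,168,.06,.08,16);blob("tube",383,157,.08,.1)
blob("loupe",172,176,.008,.03,16);blob("euro",255,165,.008,.03,18);blob("lock",334,160,.008,.03)
g=f.sum(-1)
for u,v in((213,236),(244,237),(276,239),(308,240)):
    s=np.zeros(g.shape,bool); s[v-14:v+14,u-14:u+14]=1; m=s&(g<220); p=W[m]; print("pad",m.sum(),p.mean(0).round(4),np.ptp(p,axis=0).round(3))
for n,c,u,v in(("blue",0,188,234),("red",2,333,240)):
    s=np.zeros(g.shape,bool); s[v-20:v+20,u-12:u+12]=1; m=s&(f[...,c]>g*.5)&(W[...,2]>.025); p=W[m]; print(n,p.mean(0).round(4),np.ptp(p,axis=0).round(3))
print("desk",np.median(W[200:215,180:330,2]))
E
```

```text
high 156 [0.5683 0.3616 0.0374] mid [0.5679 0.3614] [0.0347 0.0332] 48.1 zmax 0.0437
low 149 [0.5806 0.0091 0.0255] mid [0.581 0.009] [0.0292 0.0306] 44.8 zmax 0.0321
brass 142 [0.5813 0.1735 0.0684] mid [0.5813 0.1736] [0.0276 0.0267] 1.0 zmax 0.0733
tube 217 [ 0.5999 -0.1984  0.0886] mid [ 0.6011 -0.199 ] [0.0332 0.0337] 45.3 zmax 0.0941
loupe 140 [0.5722 0.2727 0.015 ] mid [0.5722 0.2729] [0.026  0.0331] 29.9 zmax 0.0199
euro 332 [0.5947 0.0835 0.0127] mid [0.595  0.0835] [0.0354 0.0623] 10.6 zmax 0.0203
lock 330 [ 0.6027 -0.1009  0.0135] mid [ 0.6118 -0.1012] [0.04   0.0667] 89.2 zmax 0.0203
pad 229 [0.4336 0.1787 0.0166] [0.086 0.124 1.06 ]
pad 225 [0.4299 0.107  0.0166] [0.081 0.051 1.063]
pad 227 [0.4269 0.0353 0.012 ] [0.036 0.036 0.01 ]
pad 226 [ 0.4232 -0.0366  0.012 ] [0.036 0.036 0.009]
blue [0.4354 0.2298 0.0331] [0.049 0.018 0.013]
red [ 0.4213 -0.0869  0.0387] [0.081 0.171 1.042]
desk -0.0009738681066017163
```

```bash
cat >> h.py <<'E'
A=-0.046
Q=np.array([0,np.cos((A+np.pi/2)/2),np.sin((A+np.pi/2)/2),0])
def look(n):
    im=get_image("wrist"); cv2.imwrite(f"pics/{n}.png",im["frame"]); np.savez(n+".npz",**im); return im
E
python3 - <<'E'
from h import *
print(inverse_kinematics([.581,.009,.2],Q))
move_to([.40,.07,.25],Q); look("w_rack")
move_to([.56,.009,.2],Q); look("w_low"); s=state();print(s["time"],s["joint_pos"])
E
```

```text
[-4.30569192e-02  3.58446316e-02  1.34237226e+00 -4.44089210e-16
  1.76337576e+00  2.94308076e-03]
2.7167 [-4.33292698e-02 -2.26431699e-02  1.39907306e+00  3.43199689e-04
  1.76416025e+00  1.67832950e-03]
```

```bash
python3 -c "
import cv2,numpy as np
cv2.imwrite('pics/both.png',cv2.resize(np.hstack([cv2.imread('pics/w_rack.png'),cv2.imread('pics/w_low.png')]),(800,300)))"
```

```text
(no output)
```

View pics/both.png

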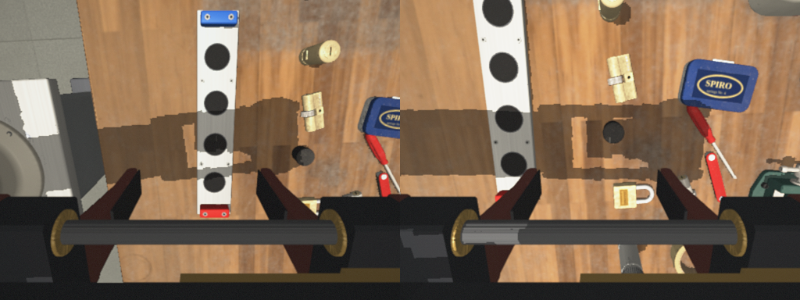

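The left half shows the whole rack: pads at about (277,72), (276,131), (274,184) and (273,233) in full-size pixels, blue stop at the top, red at the bottom. The low eyepiece is at (387,198) in the left half and about (272,168) in the right.

```bash
cat >> h.py <<'E'
def top(im,xy,zlo,zhi,r=.035):
    W=world(im); s=W[(W[...,2]>zlo)&(W[...,2]<zhi)&(np.hypot(W[...,0]-xy[0],W[...,1]-xy[1])<r)]
    c,sz,a=cv2.minAreaRect(s[:,:2].astype(np.float32)); return np.round([*c,*sz,np.median(s[:,2])],4)
E
python3 - <<'E'
from h import *
P=[]
for fn,pts in(("w_rack.npz",((277,72),(276,131),(274,184),(273,233))),("top1.npz",((213,236),(244,237),(276,239),(308,240)))):
    im=dict(np.load(fn)); W=world(im); g=im["frame"].astype(int).max(-1); C=[]
    for u,v in pts:
        r=22 if fn[0]=="w" else 13
        s=np.zeros(g.shape,bool); s[v-r:v+r,u-r:u+r]=1
        t=90 if fn[0]=="t" else 52
        n,l,st,ce=cv2.connectedComponentsWithStats((s&(g<t)).astype(np.uint8)); k=l[v,u]; m=l==k
        c=ce[k]; K=im["camera_matrix"]  # ray through centroid onto z=.012
        o=np.linalg.inv(im["view"]); d=o[:3,:3]@[(c[0]-K[0,2])/K[0,0],-(c[1]-K[1,2])/K[1,1],-1]; p=o[:3,3]+d*(.012-o[2,3])/d[2]
        C.append(p[:2]); print(fn,k,m.sum(),st[k][:4],p.round(4),np.median(W[m][:,2]).round(4))
    C=np.array(C); y=np.array([108,36,-36,-108])/1000; f=np.polyfit(y,C,1); print("fit",f.round(4),"res",(C-np.outer(y,f[0])-f[1]).round(4).tolist())
print(top(dict(np.load("w_low.npz")),(.581,.009),.018,.035),top(dict(np.load("w_rack.npz")),(.581,.009),.018,.035),top(dict(np.load("w_rack.npz")),(.581,.173),.06,.08))
E
```

```text
w_rack.npz 21 10 [274  72   4   5] [0.4311 0.1778 0.012 ] 0.0123
w_rack.npz 0 196386 [  0   0 512 384] [0.3996 0.0267 0.012 ] 0.0002
w_rack.npz 1 534 [262 172  27  26] [0.4266 0.0367 0.012 ] 0.0122
w_rack.npz 0 196345 [  0   0 512 384] [0.3996 0.0268 0.012 ] 0.0002
fit [[0.0937 0.6152]
 [0.4142 0.067 ]] res [[0.0067, 0.0444], [-0.018, -0.0625], [0.0157, -0.0082], [-0.0045, 0.0263]]
top1.npz 1 235 [204 227  17  17] [0.4341 0.1792 0.012 ] 0.0119
top1.npz 1 233 [236 229  17  17] [0.4302 0.1073 0.012 ] 0.0119
top1.npz 1 237 [268 230  17  17] [0.427  0.0352 0.012 ] 0.0119
top1.npz 1 238 [300 231  17  18] [ 0.4235 -0.0366  0.012 ] 0.0121
fit [[0.0488 0.9992]
 [0.4287 0.0713]] res [[0.0001, -0.0], [-0.0002, 0.0001], [0.0001, -0.0001], [0.0, 0.0]]
[0.5811 0.0095 0.0306 0.0307 0.0259] [0.5802 0.0095 0.0309 0.0315 0.0256] [0.5811 0.1741 0.0285 0.0286 0.0688]
```

The top-view rack fit has 0.1 mm residuals and the wrist views agree to about 1 mm, so I'll do the low eyepiece first.

```bash
sed -i 's/^A=.*/A=-0.0488/' h.py; cat >> h.py <<'E'
def pad(y): return np.array([.4287+.0488*y,.0716+.9988*y])
def grab(xy,z,up=.15):
    p=lambda h:[xy[0],xy[1],h]
    move_to(p(max(z+.06,.13)),Q); move_l(p(z),.12); close()
    s=state(); print("gap",s["finger_gap"],"F",s["finger_force"])
    move_l(p(z+up),.2); s=state(); print("lift gap",s["finger_gap"],"t",s["time"])
def place(y,z,up=.15):
    x,v=pad(y); zz=z+.012+.001
    move_to([x,v,z+up],Q); move_l([x,v,zz+.015],.2); move_l([x,v,zz],.04); print("ft",state()["ft_force"].round(1),state()["ee_pos"].round(4))
    gripper_open(); move_l([x,v,z+up],.25); s=state(); print("placed t",s["time"],s["ft_force"].round(1))
E
python3 - <<'E'
from h import *
grab((.581,.0095),.014,.1); place(-.108,.014,.1)
# look at the next parts
move_to([.54,.30,.2],Q); im=look("w_high"); print(top(im,(.568,.361),.034,.05), top(im,(.4234,-.036),.03,.05))
im=get_image("top"); cv2.imwrite("pics/top2.png",im["frame"]); print(top(im,pad(-.108),.03,.048,.025),pad(-.108)); print(state()["time"])
E
```

```text
gap 0.03102624320567265 F 30.000012516975403
lift gap 0.030890288662189076 t 5.7917
ft [-0.1 -0.7 -0.3] [ 0.4234 -0.0363  0.027 ]
placed t 9.0167 [-1.4  0.8 -1.2]
[0.5679 0.3628 0.0339 0.034  0.0388] [ 0.  0.  0.  0. nan]
[ 0.4243 -0.0364  0.0308  0.0287  0.0373] [ 0.4234296 -0.0362704]
10.4833
  return _methods._mean(a, axis=axis, dtype=dtype,
  ret = ret.dtype.type(ret / rcount)
```

View pics/top2.png

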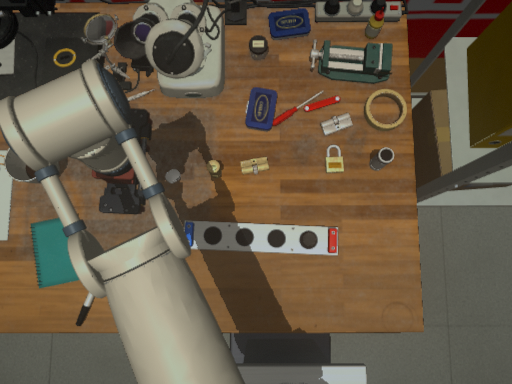

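The low eyepiece stands on the red-side pad, within 1 mm of centre, and the other objects have not moved. Next come the high eyepiece and the brass cylinder.

```bash
python3 - <<'E'
from h import *
grab((.568,.3624),.022); place(-.036,.022)
move_to([.55,.174,.24],Q); im=look("w_brass"); b=top(im,(.581,.174),.06,.08); print(b)
if np.hypot(b[0]-.581,b[1]-.174)<.004:
    grab(b[:2],.035); place(.036,.035)
move_to([.57,-.24,.28],Q); im=look("w_tube"); print(top(im,(.601,-.199),.08,.1))
im=get_image("top"); cv2.imwrite("pics/top3.png",im["frame"])
for y,h in((-.108,.039),(-.036,.053),(.036,.082)): print(top(im,pad(y),h-.008,h+.008,.025),pad(y))
E
```

```text
gap 0.03537326759056751 F 29.99998927116394
lift gap 0.03545188369296895 t 13.7667
ft [-1.1 -1.  -1.9] [0.4268 0.0356 0.0349]
placed t 18.025 [-1.1  0.4 -0.1]
[0.5813 0.1744 0.0286 0.0279 0.0691]
gap 0.0283657005084349 F 29.99795973300934
lift gap 0.028218032267467223 t 22.2
ft [ 0.1  0.1 -0.4] [0.4303 0.1075 0.0479]
placed t 25.9 [-1.6 -0.4 -1. ]
[ 0.6003 -0.1993  0.034   0.0333  0.0898]
[ 0.4244 -0.0361  0.0308  0.0287  0.0376] [ 0.4234296 -0.0362704]
[0.4272 0.0357 0.0327 0.0347 0.0497] [0.4269432 0.0356432]
[0.4308 0.1065 0.0275 0.0275 0.0812] [0.4304568 0.1075568]
```

View pics/top3.png

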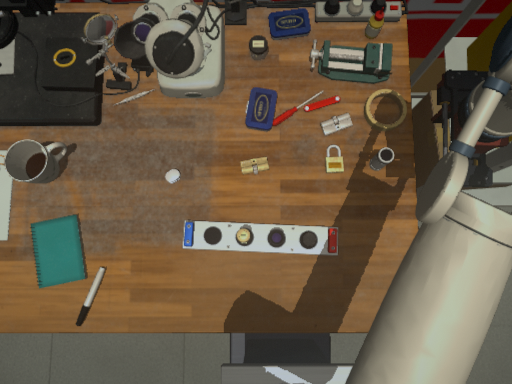

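View pics/w_tube.png

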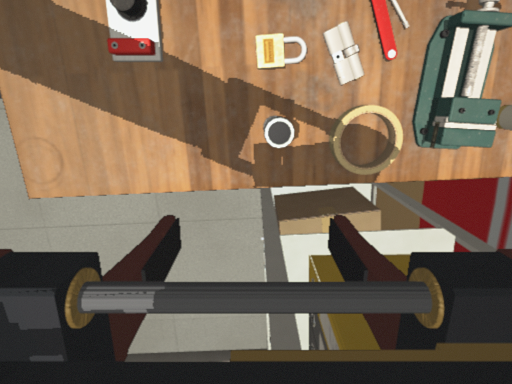

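The three parts are on their pads, and the tube at (279,132) is unobstructed. The tape ring at (367,138) is close to it, so I'll check its height and near edge.

```bash
python3 - <<'E'
from h import *
W=world(dict(np.load("top1.npz")))
s=W[(W[...,2]>.008)&(W[...,2]<.3)&(W[...,0]>.63)&(W[...,0]<.76)&(W[...,1]<-.15)&(W[...,1]>-.26)]
print(len(s),s.min(0),s.max(0),s[s[:,0].argsort()][:5].round(3).tolist())
E
```

```text
424 [ 0.67897041 -0.25994438  0.00838074] [ 0.75996402 -0.17498998  0.02800828] [[0.679, -0.235, 0.022], [0.679, -0.221, 0.022], [0.679, -0.214, 0.022], [0.679, -0.221, 0.013], [0.679, -0.223, 0.013]]
```

The tape is only 28 mm high and starts at x = 0.679. The fingertips will be at 37 mm or above, so they clear it.

```bash
python3 - <<'E'
from h import *
grab((.6005,-.1992),.045,.17); place(.108,.045,.17)
move_to([.36,-.25,.28],Q); hold(.5)
im=get_image("top"); cv2.imwrite("pics/top4.png",im["frame"])
for y,h in((-.108,.039),(-.036,.053),(.036,.082),(.108,.102)): print(top(im,pad(y),h-.008,h+.008,.025),pad(y))
im=get_image("scene"); cv2.imwrite("pics/scene4.png",im["frame"]); print(state()["time"])
E
python3 -c "
import cv2,numpy as np
cv2.imwrite('pics/fin.png',cv2.resize(np.hstack([cv2.imread('pics/top4.png'),cv2.imread('pics/scene4.png')]),(800,300)))"
```

```text
gap 0.03264748582050348 F 30.000030398368835
lift gap 0.03273438896665948 t 30.8667
ft [-0.  -0.  -0.8] [0.4338 0.1795 0.0578]
placed t 35.5167 [-0.1  0.1 -0.6]
[ 0.4243 -0.0365  0.0286  0.0308  0.0374] [ 0.4234296 -0.0362704]
[0.4272 0.0356 0.0328 0.0348 0.0499] [0.4269432 0.0356432]
[0.431  0.1064 0.0275 0.0275 0.0806] [0.4304568 0.1075568]
[0.4346 0.1787 0.0325 0.0342 0.1014] [0.4339704 0.1794704]
37.7333
```

View pics/fin.png

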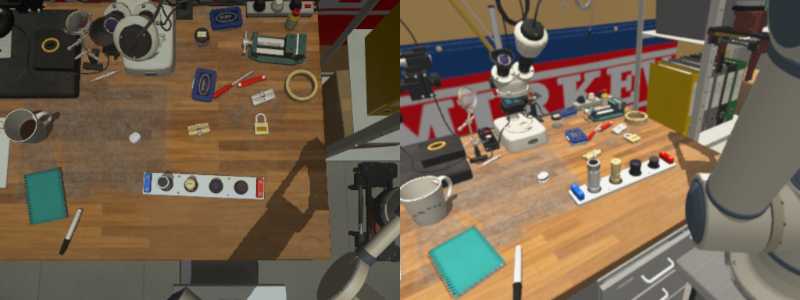

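All four stand upright in order, tallest at the blue stop, each within about 1 mm of its pad centre. The bystanders are where they were and the arm is clear.

```bash
python3 -c "
from bench import *
print(job_done())"
```

```text
the job is handed in; nothing more can be done
None
```

The job is handed in after about 38 s of robot time: the four parts stand upright in height order from the red stop to the blue stop, each within about 1 mm of its pad centre, and the padlock, lock cylinder and loupe were not touched.

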